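# Find the rocking canister lid and press it home

### The arm

A 6-joint arm with a two-finger parallel gripper is mounted at the origin on a cart in front of the work surface, level with it; the furniture and walls round the work are solid. World frame = base frame: x ahead of the robot, y to its left, z up, the work surface at z = 0. Lengths are in m, angles in rad, forces in N, time in s.
With the tool pointing down it reaches from about 0.35 to 0.975 m from the base axis. Payload 4.9 kg.
Tool frame: the origin (TCP) lies between the finger pads; the fingertips stand 22 mm ahead of it and the grasp point (between the pads) lies 3 mm ahead of it; z points along the fingers, y is the line along which they close (so a half turn about z gives the same grasp; the last joint's range is limited). The gripper opens to 85 mm and grips with 20 to 120 N. Pads are 22 mm wide; open, the fingers measure 114 mm over their backs; the gripper's body (76 mm by 85 mm) begins 54 mm behind the grasp point. The pads swing forward as they close: fully open they stand 13 mm farther back than shut.
Start: joints at [-1.4, 0.053, 1.613, -0, 1.476, -0.119], TCP at [0.179, -0.599, 0.253] pointing down, gripper open.
Joint ranges: [-3.01, 3.01], [-1.01, 2.22], [0.06, 2.58], [-1.02, 4.17], [0.09, 2.62], [-3.14, 3.14]. Speed limits (rad/s): [2.57, 2.57, 3.14, 3.14, 3.14, 3.14].

### API

Orientations are given as a unit quaternion [w, x, y, z].
In Python, from plant import state, grab_frame, get_calibration, job_done, recognise, regions_of gives the robot as it stands.
- The arm moves only by the tool apply_moves, never from a script. Its argument "targets" is a list of rows, each an object with "translation": the shift along the tool's x, y, z normalised to -1 to 1, where 1 is 100 mm, a list of three; "twist": the turn about the tool's z normalised to -1 to 1, where 1 is 0.1 rad; "hand": the opening, from 0 (shut) to 1 (fully open). A call has 1 to 8 rows; each row shifts and turns the commanded pose from where the row before left it, along the tool's axes as they then stand; what a row does not reach is not made up. A row lasts 1/10 s, in which the tool goes at most 50 mm and 8.59 degrees, less where a joint would pass 70% of its speed; a pose out of reach is approached as far as the arm can. A call with a number of a shift or a turn outside -1 to 1 is refused whole. A call with a gripper value outside its range is refused whole. The fingers move at their own pace and stop on an object; the grip force is fixed at half the most. Time passes only in rows, so rows that do not move let the fingers close. It gives the time, the measured TCP pose, the force, the opening and the grip force at its end, in the units of the state.
- state(): the state, without advancing time (a new reading comes with each control period).
- grab_frame(name): name is "scene" or "top" or "wrist"; returns the picture (384x512x3 uint8, red, green, blue); there is no depth.
- get_calibration(name): a dict with "camera_matrix" (3x3 intrinsics, pixels), "pose" (4x4, takes a point from camera to world coordinates). Camera axes: x right, y up, looking along -z (the intrinsics and any distortion apply to the point x, -y, -z); pixel columns grow to the right and rows downward; lengths in m; the calibration is good to about 2 mm. The wrist camera is an equidistant fisheye: a pixel r from the principal point sees the ray r / f radians off the axis. A picture is of the moment at which its call begins: read the wrist's pose just before it. get_calibration takes no time and is no camera call; for the wrist camera it gives the pose at the moment of the call.
- job_done(): hands the job in; it is judged then, once.
Trained networks look in the newest picture that a camera, given by its name, has taken for a name from the list of things; names that differ only in an ending like _2 or _b are one class to them, and where a whole thing is asked for, a point or a joint stands for the part that bears it (a point fixed in the world has none). Each returns a list of dicts, best first, with "score" (0 to 1); they miss things now and then, are a little off and sometimes report something else, mostly with a low value. They report only what shows in the picture. A call takes as long as a camera call. They do not tell look-alikes from the thing itself.
- recognise(camera, query): "point" ([x, y, z] in m, in world coordinates, good to about 4 mm: the middle of the surface that is visible of it).
- regions_of(camera, query): "pixels" (384x512 bool, what is visible of it).
The state is a dict: "time": time; "joint_pos": joint angles; "joint_vel": joint speeds; "joint_efforts": joint torques, N m; "tool_pos": TCP position; "tool_rot": TCP orientation; "contact_force": force on the tool from outside, world axes, zero at the start; "ft_torque": the same for the moment, N m; "gripper_width": opening from 0.0 (shut) to 1.0 (fully open); "grasp_force": force on a finger pad.
Only numpy, scipy, OpenCV 4.12 (cv2) and the standard library are available. Lean on these libraries where they do the work, as an engineer would, in place of code of your own. Each camera call takes 0.05 s, during which the arm holds its last target. There are 200 camera calls.

### The job

Three identical small white canisters stand in a row in front, and the lid of one of them was never pushed down: it looks like the others but rocks when its edge is pressed. Without grasping or lifting anything, press the edges of the lids with your fingertips until you find the one that rocks, then press that lid down by its knob until it is fully home. Do not press hard on the knobs of the tight lids, leave the things standing around where they are, and finish clear of everything.

Things in the scene. Friction and masses are not known exactly. Their poses are not given: they have to be found in the camera images.
- canister_a: one of three identical small white canisters, 107 mm across, that stand in a row in front, fixed to the worktop; origin on its axis at the foot, z up. Their heights differ by a few mm, so height does not tell which lid is loose
- lid_a: lid of canister_a, round, 107 mm across; origin on its axis 135 mm below the knob's top, z up. Its top lies 121 mm above the origin at 25 mm from the axis, 118 at 40, 116 at 52. A tight lid gives under 1 mm when its edge is pressed. The one loose lid rocks in every direction: 2 N on its edge tilts it by up to 0.1 rad (4 mm down at 40 mm from the axis); let go, it springs level
- knob_a: knob of lid_a, 20 mm across, 18 mm high; origin at the centre of its top, about 135 mm above the worktop
- drop_a (a joint): how far lid_a has gone down from where it was found (m), 0 at the start for all. A tight lid goes down less than 0.5 mm. The loose lid goes 5 mm down until it is home: about 8 N on its knob overcomes the friction, and it stays down and no longer rocks; pressed on the edge it only tilts. Pulled, the loose lid would come up (negative)
- canister_b: one of three identical small white canisters, 107 mm across, that stand in a row in front, fixed to the worktop; origin on its axis at the foot, z up. Their heights differ by a few mm, so height does not tell which lid is loose
- lid_b: lid of canister_b, round, 107 mm across; origin on its axis 135 mm below the knob's top, z up. Its top lies 121 mm above the origin at 25 mm from the axis, 118 at 40, 116 at 52. A tight lid gives under 1 mm when its edge is pressed. The one loose lid rocks in every direction: 2 N on its edge tilts it by up to 0.1 rad (4 mm down at 40 mm from the axis); let go, it springs level
- knob_b: knob of lid_b, 20 mm across, 18 mm high; origin at the centre of its top, about 135 mm above the worktop
- drop_b (a joint): how far lid_b has gone down from where it was found (m), 0 at the start for all. A tight lid goes down less than 0.5 mm. The loose lid goes 5 mm down until it is home: about 8 N on its knob overcomes the friction, and it stays down and no longer rocks; pressed on the edge it only tilts. Pulled, the loose lid would come up (negative)
- canister_c: one of three identical small white canisters, 107 mm across, that stand in a row in front, fixed to the worktop; origin on its axis at the foot, z up. Their heights differ by a few mm, so height does not tell which lid is loose
- lid_c: lid of canister_c, round, 107 mm across; origin on its axis 135 mm below the knob's top, z up. Its top lies 121 mm above the origin at 25 mm from the axis, 118 at 40, 116 at 52. A tight lid gives under 1 mm when its edge is pressed. The one loose lid rocks in every direction: 2 N on its edge tilts it by up to 0.1 rad (4 mm down at 40 mm from the axis); let go, it springs level
- knob_c: knob of lid_c, 20 mm across, 18 mm high; origin at the centre of its top, about 135 mm above the worktop
- drop_c (a joint): how far lid_c has gone down from where it was found (m), 0 at the start for all. A tight lid goes down less than 0.5 mm. The loose lid goes 5 mm down until it is home: about 8 N on its knob overcomes the friction, and it stays down and no longer rocks; pressed on the edge it only tilts. Pulled, the loose lid would come up (negative)
- salt_shaker: bystander: salt shaker, 44 mm across, 90 mm high, loose; origin at the centre of its foot
- prep_bowl: bystander: small white bowl, 115 mm across, 50 mm high, loose; origin at the centre of its foot
- wind_up_timer: bystander: wind-up kitchen timer, 67 mm across, 54 mm high, loose; origin at the centre of its foot
There are look-alikes about, which are no part of the job. What is shaped like the canister_a but red is not meant.

How it is judged:
By the outcome, as a careful person would: the job done as asked, in the order asked, and still so for the second after the job is handed in, with the robot touching nothing.
It also fails if it takes over 48 s, if anything falls off the work surface, if the arm or the gripper's body presses on something with over 40 N, if the wrist force passes 120 N, or if a joint passes its speed limit or range.

## Working session

There is one attempt and no reset: what is moved stays moved. The work goes in short steps, Python scripts to look and compute and a tool call to move; the robot and the scene stay as the last step left them, time stands still between calls to the robot, and variables do not carry over. Pictures are saved under pics/ and viewed, at most 10 in all, crops included, and the job is handed in when it is done.

Besides the shell and the picture viewer there is one more tool, called after ">>>" as name(argument=value, ...) on one line, values as JSON. apply_moves: Moves the arm, as the interface text tells. Its arguments: {"type":"object","properties":{"targets":{"type":"array"}},"required":["targets"]}

```bash
mkdir -p pics; python3 - <<'E'
from plant import *
import cv2,numpy as np
ims=[]
for c in ("scene","top"):
    im=grab_frame(c);ims.append(im)
    for q in ("knob_a","lid_a","salt_shaker","prep_bowl","wind_up_timer"):
        print(c,q,[(np.round(r["point"],3).tolist(),round(r["score"],2)) for r in recognise(c,q)][:6])
cv2.imwrite("pics/a.png",cv2.resize(np.vstack(ims),(400,600))[:,:,::-1])
cv2.imwrite("pics/top.png",ims[1][:,:,::-1]);cv2.imwrite("pics/scene.png",ims[0][:,:,::-1])
s=state();print({k:np.round(v,3).tolist() for k,v in s.items()})
E
```

```text
scene knob_a []
scene lid_a [([0.41, -0.201, 0.111], 0.87), ([0.464, 0.17, 0.117], 0.74), ([0.419, -0.042, 0.114], 0.57)]
scene salt_shaker []
scene prep_bowl [([0.516, -0.432, 0.029], 0.69)]
scene wind_up_timer [([0.615, 0.08, 0.029], 0.63)]
top knob_a []
top lid_a [([0.425, -0.048, 0.122], 0.96), ([0.419, -0.214, 0.118], 0.91), ([0.372, -0.528, 0.122], 0.91), ([0.472, 0.161, 0.118], 0.88)]
top salt_shaker [([0.472, 0.313, 0.064], 0.53)]
top prep_bowl [([0.509, -0.415, 0.022], 0.84)]
top wind_up_timer [([0.622, 0.074, 0.028], 0.82)]
{'time': 0.6, 'joint_pos': [-1.4, 0.053, 1.613, 0.0, 1.476, -0.119], 'joint_vel': [-0.001, -0.001, -0.001, 0.001, -0.0, 0.001], 'joint_efforts': [-0.002, -39.341, -37.024, -0.0, 0.001, -0.0], 'tool_pos': [0.179, -0.599, 0.253], 'tool_rot': [-0.0, 0.99, 0.144, 0.0], 'contact_force': [-0.193, 0.544, -0.036], 'ft_torque': [-0.011, -0.018, 0.006], 'grasp_force': 0.0, 'gripper_width': 1.002}
```

View pics/top.png

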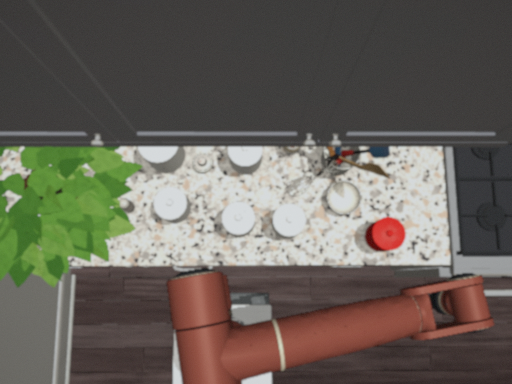

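View pics/scene.png

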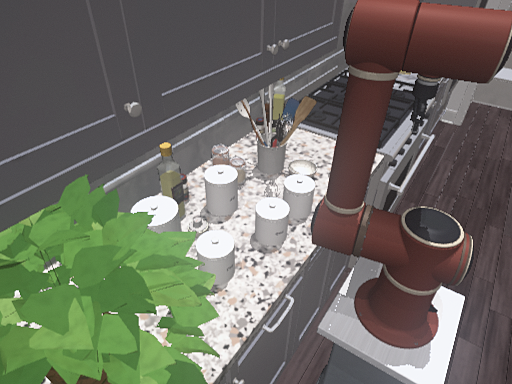

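The top picture shows three small white canisters at (170,203), (239,218) and (290,220), and the red look-alike at (386,234). The bigger ones at the back aren't meant. I'll go above the nearest one.

>>> apply_moves(targets=[{"translation":[0.33,-0.29,0],"twist":0,"hand":0},{"translation":[0.33,-0.29,0],"twist":0,"hand":0},{"translation":[0.33,-0.29,0],"twist":0,"hand":0},{"translation":[0.33,-0.29,0],"twist":0,"hand":0},{"translation":[0.33,-0.29,0],"twist":0,"hand":0},{"translation":[0.33,-0.29,0],"twist":0,"hand":0},{"translation":[0.33,-0.29,0],"twist":0,"hand":0},{"translation":[0.33,-0.29,0],"twist":0,"hand":0}])

```text
time: 1.4
tool_pos: [0.3659, -0.2996, 0.2536]
tool_rot: [0.0, 0.99, 0.144, 0.0]
contact_force: [0.5, -1.4, -0.6]
gripper_width: 0.002
grasp_force: 0.0
```

>>> apply_moves(targets=[{"translation":[0.38,-0.3,0],"twist":0,"hand":0},{"translation":[0.3,-0.38,0],"twist":0,"hand":0},{"translation":[0.1,-0.2,0],"twist":0,"hand":0},{"translation":[0,0,0],"twist":0,"hand":0},{"translation":[0,0,0],"twist":0,"hand":0}])

```text
time: 1.9
tool_pos: [0.415, -0.1946, 0.2535]
tool_rot: [0.0, 0.989, 0.145, 0.0]
contact_force: [-0.4, 0.4, 0.2]
gripper_width: -0.001
grasp_force: 0.0
```

```bash
cat > h.py <<'E'
from plant import *
import cv2,numpy as np
from scipy.spatial.transform import Rotation as R
def ray(u,v):
    c=get_calibration("wrist");K=c["camera_matrix"];T=np.array(c["pose"])
    a=np.array([(u-K[0][2])/K[0][0],(v-K[1][2])/K[1][1]]);t=np.hypot(*a)
    d=np.array([*(a/max(t,1e-9)*np.sin(t)),np.cos(t)])*[1,-1,-1]
    return T[:3,3],T[:3,:3]@d
def at(u,v,z):
    o,d=ray(u,v);return o+d*(z-o[2])/d[2]
def rot():
    w,x,y,z=state()["tool_rot"];return R.from_quat([x,y,z,w]).as_matrix()
E
python3 - <<'E'
from h import *
s=state();print(s["time"],np.round(s["tool_pos"],4),s["tool_rot"],s["contact_force"],s["gripper_width"])
im=grab_frame("wrist");cv2.imwrite("pics/w1.png",im[:,:,::-1])
print([(np.round(r["point"],3).tolist(),round(r["score"],2)) for r in recognise("wrist","lid_a")])
print([(np.round(r["point"],3).tolist(),round(r["score"],2)) for r in recognise("wrist","knob_a")])
for r in regions_of("wrist","lid_a"):
    p=r["pixels"];y,x=np.nonzero(p);print(r["score"],len(x),x.mean(),y.mean(),x.min(),x.max(),y.min(),y.max(),at((x.min()+x.max())/2,(y.min()+y.max())/2,.118))
print(get_calibration("wrist"))
E
```

```text
1.9 [ 0.415  -0.1946  0.2535] [4.91096556e-04 9.89446675e-01 1.44896607e-01 9.31509816e-05] [-0.4198093   0.42889629  0.20565154] -0.0010355945948305684
[([0.486, 0.121, 0.111], 0.89), ([0.422, -0.208, 0.118], 0.7), ([0.382, -0.513, 0.12], 0.65), ([0.429, -0.06, 0.119], 0.62)]
[]
0.95 9911 277.2258097063868 187.0181616385834 221 334 133 242 [ 0.42279212 -0.2141969   0.118     ]
0.71 8441 119.59625636772894 136.5132093353868 71 168 82 191 [ 0.42867841 -0.06151415  0.118     ]
0.61 817 5.712362301101591 56.536107711138314 0 14 23 95 [0.48226943 0.10960801 0.118     ]
0.59 2725 480.22311926605505 283.40587155963306 451 509 249 317 [ 0.37886018 -0.51487787  0.118     ]
{'camera_matrix': array([[297.31863964,   0.        , 254.60691881],
       [  0.        , 297.31863964, 194.44163621],
       [  0.        ,   0.        ,   1.        ]]), 'pose': array([[ 2.84429326e-01,  9.21056899e-01,  2.65996519e-01,
         4.81659851e-01],
       [-9.58696711e-01,  2.73042524e-01,  7.96768255e-02,
        -1.75233702e-01],
       [ 7.58528845e-04, -2.77672413e-01,  9.60675520e-01,
         3.73876011e-01],
       [ 0.00000000e+00,  0.00000000e+00,  0.00000000e+00,
         1.00000000e+00]])}
```

View pics/w1.png

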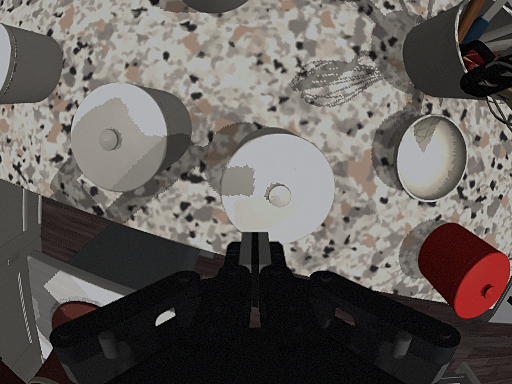

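The wrist picture shows lid C with its knob at (281,194), lid B's knob at (110,139) and the red one at right. I'll press C's edge first, 44 mm towards the robot from its axis.

>>> apply_moves(targets=[{"translation":[-0.42,0.2,0],"twist":0,"hand":0},{"translation":[0,0,0.4],"twist":0,"hand":0},{"translation":[0,0,0.4],"twist":0,"hand":0},{"translation":[0,0,0.2],"twist":0,"hand":0},{"translation":[0,0,0],"twist":0,"hand":0},{"translation":[0,0,0],"twist":0,"hand":0}])

```text
time: 2.7
tool_pos: [0.3803, -0.2264, 0.1538]
tool_rot: [0.0, 0.99, 0.144, 0.0]
contact_force: [0.7, -0.4, 0.4]
gripper_width: 0.001
grasp_force: 0.0
```

```bash
python3 - <<'E'
from h import *
s=state();print(s["time"],np.round(s["tool_pos"],4),s["contact_force"],s["ft_torque"])
im=grab_frame("wrist");cv2.imwrite("pics/w2.png",im[:,:,::-1])
E
```

```text
2.7 [ 0.3803 -0.2264  0.1538] [ 0.73135305 -0.39818234  0.44281326] [-0.01611962  0.0229309  -0.02736753]
```

View pics/w2.png

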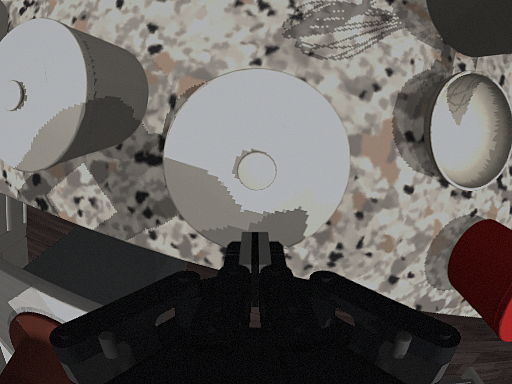

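The knob is at (257,170), in line with the fingers, and the tips are over the near rim. I'll lower gently.

>>> apply_moves(targets=[{"translation":[0,0,0.02],"twist":0,"hand":0},{"translation":[0,0,0.02],"twist":0,"hand":0},{"translation":[0,0,0.02],"twist":0,"hand":0},{"translation":[0,0,0],"twist":0,"hand":0},{"translation":[0,0,0],"twist":0,"hand":0}])

```text
time: 3.25
tool_pos: [0.3804, -0.2257, 0.1474]
tool_rot: [0.0, 0.99, 0.144, 0.0]
contact_force: [-1.0, 0.2, 0.1]
gripper_width: 0.0
grasp_force: 0.0
```

>>> apply_moves(targets=[{"translation":[0,0,0.02],"twist":0,"hand":0},{"translation":[0,0,0],"twist":0,"hand":0},{"translation":[0,0,0],"twist":0,"hand":0}])

```text
time: 3.55
tool_pos: [0.3803, -0.2257, 0.1452]
tool_rot: [-0.0, 0.99, 0.144, -0.0]
contact_force: [0.1, 0.2, 0.8]
gripper_width: 0.0
grasp_force: 0.0
```

>>> apply_moves(targets=[{"translation":[0,0,0.02],"twist":0,"hand":0},{"translation":[0,0,0],"twist":0,"hand":0},{"translation":[0,0,0],"twist":0,"hand":0}])

```text
time: 3.85
tool_pos: [0.3803, -0.2257, 0.1432]
tool_rot: [-0.0, 0.99, 0.144, -0.0]
contact_force: [1.2, -0.3, -0.5]
gripper_width: -0.005
grasp_force: 0.0
```

```bash
python3 - <<'E'
from h import *
s=state();print(s["time"],np.round(s["tool_pos"],4),s["contact_force"],s["ft_torque"])
grab_frame("wrist")
for q in ("lid_a",):
  r=regions_of("wrist",q)[0];y,x=np.nonzero(r["pixels"]);print(r["score"],x.min(),x.max(),y.min(),y.max())
E
```

```text
3.85 [ 0.3803 -0.2257  0.1432] [ 1.19075198 -0.2540592  -0.54992938] [-0.02137361 -0.04987833 -0.00161757]
0.73 0 86 15 175
```

>>> apply_moves(targets=[{"translation":[0,0,0.01],"twist":0,"hand":0},{"translation":[0,0,0],"twist":0,"hand":0}])

```text
time: 4.15
tool_pos: [0.3803, -0.2257, 0.1422]
tool_rot: [-0.0, 0.99, 0.144, -0.0]
contact_force: [-0.0, 0.3, -0.3]
gripper_width: 0.003
grasp_force: 0.0
```

>>> apply_moves(targets=[{"translation":[0,0,0.01],"twist":0,"hand":0},{"translation":[0,0,0],"twist":0,"hand":0}])

```text
time: 4.35
tool_pos: [0.3803, -0.2257, 0.1411]
tool_rot: [-0.0, 0.99, 0.144, -0.0]
contact_force: [1.7, -0.3, 0.9]
gripper_width: 0.0
grasp_force: 0.0
```

>>> apply_moves(targets=[{"translation":[0,0,0.01],"twist":0,"hand":0},{"translation":[0,0,0],"twist":0,"hand":0}])

```text
time: 4.55
tool_pos: [0.3803, -0.2257, 0.1402]
tool_rot: [-0.0, 0.99, 0.144, -0.0]
contact_force: [-0.2, -0.2, 1.0]
gripper_width: -0.005
grasp_force: 0.2
```

>>> apply_moves(targets=[{"translation":[0,0,0.01],"twist":0,"hand":0},{"translation":[0,0,0],"twist":0,"hand":0}])

```text
time: 4.75
tool_pos: [0.3802, -0.2258, 0.1393]
tool_rot: [0.0, 0.99, 0.144, -0.0]
contact_force: [-0.8, -0.1, 1.3]
gripper_width: 0.002
grasp_force: 0.8
```

>>> apply_moves(targets=[{"translation":[0,0,0.01],"twist":0,"hand":0},{"translation":[0,0,0],"twist":0,"hand":0}])

```text
time: 4.95
tool_pos: [0.3801, -0.2258, 0.1383]
tool_rot: [0.0, 0.99, 0.144, -0.0]
contact_force: [-2.5, -0.8, 1.5]
gripper_width: -0.004
grasp_force: 1.4
```

>>> apply_moves(targets=[{"translation":[0,0,0.01],"twist":0,"hand":0},{"translation":[0,0,0],"twist":0,"hand":0}])

```text
time: 5.15
tool_pos: [0.38, -0.2259, 0.1373]
tool_rot: [0.0, 0.99, 0.144, -0.0]
contact_force: [-5.1, -0.8, 3.1]
gripper_width: 0.002
grasp_force: 2.1
```

```bash
python3 - <<'E'
from h import *
f=[];t=[]
for i in range(3):
  im=grab_frame("wrist");s=state();f.append(s["contact_force"]);t.append(s["ft_torque"])
print(s["time"],np.round(s["tool_pos"],4),np.mean(f,0),np.mean(t,0))
a=cv2.imread("pics/w2.png")[40:280,140:380];b=im[40:280,140:380,::-1]
cv2.imwrite("pics/w3.png",cv2.resize(np.hstack([a,b]),(800,400)))
E
```

```text
5.3 [ 0.3802 -0.2258  0.1374] [-4.12750766 -1.084522    3.40641697] [-0.16717896  0.69514751  0.03610905]
```

View pics/w3.png

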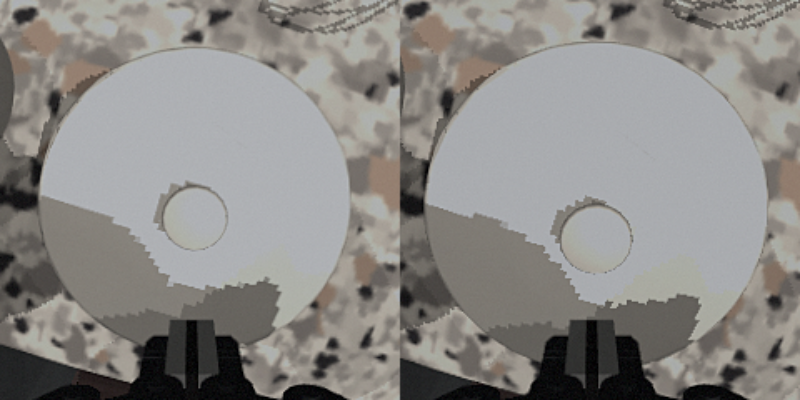

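```bash
python3 - <<'E'
from h import *
p=np.array(state()["tool_pos"]);M=rot()
for z in (.130,.135,.139):
  k=at(258.2,183.4,z); print(z,k,(M.T@(k-p)))
E
```

```text
0.13 [ 0.41715701 -0.21603591  0.13      ] [0.03821908 0.00117143 0.00736393]
0.135 [ 0.41833406 -0.21561516  0.135     ] [0.03946436 0.00110517 0.0023632 ]
0.139 [ 0.4192757  -0.21527856  0.139     ] [ 0.04046059  0.00105215 -0.00163739]
```

```bash
python3 - <<'E'
from h import *
p=np.array(state()["tool_pos"]);p0=np.array([.3803,-.2264,.1538])
for z in (.130,.135,.139):
  k=at(258.2,183.4,z); d=p0-p; k0=at(257,170.8,z-d[2])+d
  print(z,k,k0,rot().T@(k-k0))
E
```

```text
0.13 [ 0.41715701 -0.21603591  0.13      ] [ 0.41938136 -0.21555426  0.13      ] [-2.26922979e-03 -1.74107514e-04  1.30462593e-06]
0.135 [ 0.41833406 -0.21561516  0.135     ] [ 0.42035094 -0.21521767  0.135     ] [-2.04636167e-03 -1.95463009e-04  1.17219367e-06]
0.139 [ 0.4192757  -0.21527856  0.139     ] [ 0.4211266 -0.2149484  0.139    ] [-1.86806718e-03 -2.12547405e-04  1.06624787e-06]
```

>>> apply_moves(targets=[{"translation":[0,0,-0.1],"twist":0,"hand":0},{"translation":[0,0,-0.4],"twist":0,"hand":0},{"translation":[0,0,0],"twist":0,"hand":0},{"translation":[0,0,0],"twist":0,"hand":0}])

```text
time: 5.7
tool_pos: [0.3815, -0.2261, 0.1891]
tool_rot: [0.001, 0.99, 0.144, 0.002]
contact_force: [-0.1, 0.6, 1.0]
gripper_width: 0.001
grasp_force: 0.0
```

Knob C shifted 2 mm towards the press, with soft resistance over 3 mm, so C looks loose. I'll press B the same way to compare.

>>> apply_moves(targets=[{"translation":[0.12,-0.38,0],"twist":0,"hand":0},{"translation":[0.12,-0.38,0],"twist":0,"hand":0},{"translation":[0.12,-0.38,0],"twist":0,"hand":0},{"translation":[0.12,-0.37,0],"twist":0,"hand":0},{"translation":[0,0,0],"twist":0,"hand":0},{"translation":[0,0,0],"twist":0,"hand":0}])

```text
time: 6.3
tool_pos: [0.3829, -0.0665, 0.1864]
tool_rot: [-0.0, 0.989, 0.146, -0.0]
contact_force: [0.9, 0.4, -0.5]
gripper_width: -0.0
grasp_force: 0.0
```

```bash
python3 - <<'E'
from h import *
im=grab_frame("wrist");cv2.imwrite("pics/w4.png",im[:,:,::-1]);p=np.array(state()["tool_pos"]);print(p)
for r in regions_of("wrist","lid_a"):
  y,x=np.nonzero(r["pixels"]);print(r["score"],x.min(),x.max(),y.min(),y.max())
  q=r["pixels"].astype(np.uint8)
  g=cv2.GaussianBlur(cv2.cvtColor(im,cv2.COLOR_RGB2GRAY),(3,3),0)
  print(cv2.HoughCircles(g[y.min():y.max(),x.min():x.max()],cv2.HOUGH_GRADIENT,1,40,param1=60,param2=12,minRadius=11,maxRadius=20))
E
```

```text
[ 0.38299882 -0.0672214   0.18660508]
0.76 384 488 155 278
[[[75.5 75.5 14.7]
  [26.5 39.5 19.4]]]
0.7 0 71 0 94
None
0.66 176 334 70 225
[[[78.5 83.5 15. ]]]
0.36 0 123 0 94
None
```

View pics/w4.png

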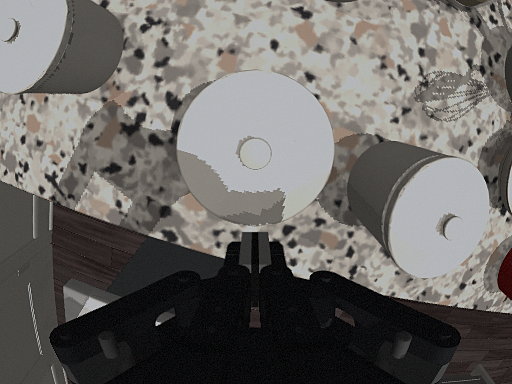

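Knob B is at (254,153), in line with the fingers. Canister C, at (440,215), shows a seam under its lid. I'll check the offset to B and then press.

```bash
python3 - <<'E'
from h import *
p=np.array(state()["tool_pos"])
for n,u,v in (("B",254.5,153.5),("C",451,227)): print(n,at(u,v,.135),rot().T@(at(u,v,.135)-p))
E
```

```text
B [ 0.42621872 -0.05436627  0.135     ] [ 0.04520666 -0.00047245  0.05173708]
C [ 0.419898   -0.20821782  0.135     ] [-0.00471574  0.14519156  0.05170118]
```

>>> apply_moves(targets=[{"translation":[0,0,0.35],"twist":0,"hand":0},{"translation":[0,0,0.05],"twist":0,"hand":0},{"translation":[0,0,0],"twist":0,"hand":0},{"translation":[0,0,0],"twist":0,"hand":0}])

```text
time: 6.8
tool_pos: [0.3836, -0.068, 0.1481]
tool_rot: [0.0, 0.99, 0.144, 0.0]
contact_force: [0.8, -0.6, 1.0]
gripper_width: 0.002
grasp_force: 0.0
```

>>> apply_moves(targets=[{"translation":[0.04,0,0.03],"twist":0,"hand":0},{"translation":[0,0,0.01],"twist":0,"hand":0},{"translation":[0,0,0],"twist":0,"hand":0}])

```text
time: 7.1
tool_pos: [0.3873, -0.0662, 0.1437]
tool_rot: [0.0, 0.99, 0.144, 0.0]
contact_force: [0.3, -0.5, -0.2]
gripper_width: -0.002
grasp_force: 0.0
```

>>> apply_moves(targets=[{"translation":[0,0,0.01],"twist":0,"hand":0},{"translation":[0,0,0],"twist":0,"hand":0}])

```text
time: 7.3
tool_pos: [0.387, -0.0661, 0.1423]
tool_rot: [0.0, 0.99, 0.144, -0.0]
contact_force: [0.4, 0.3, -0.7]
gripper_width: 0.001
grasp_force: 0.0
```

>>> apply_moves(targets=[{"translation":[0,0,0.01],"twist":0,"hand":0},{"translation":[0,0,0],"twist":0,"hand":0}])

```text
time: 7.5
tool_pos: [0.3869, -0.0661, 0.1412]
tool_rot: [-0.0, 0.99, 0.144, -0.0]
contact_force: [-1.3, -0.4, -1.0]
gripper_width: 0.002
grasp_force: 0.0
```

>>> apply_moves(targets=[{"translation":[0,0,0.01],"twist":0,"hand":0},{"translation":[0,0,0],"twist":0,"hand":0}])

```text
time: 7.7
tool_pos: [0.3869, -0.0661, 0.1401]
tool_rot: [-0.0, 0.99, 0.144, -0.0]
contact_force: [-0.3, 0.1, 0.1]
gripper_width: 0.0
grasp_force: 0.0
```

>>> apply_moves(targets=[{"translation":[0,0,0.01],"twist":0,"hand":0},{"translation":[0,0,0],"twist":0,"hand":0}])

```text
time: 7.9
tool_pos: [0.3871, -0.0662, 0.1394]
tool_rot: [0.0, 0.99, 0.144, -0.0]
contact_force: [-1.3, -0.3, 1.7]
gripper_width: 0.001
grasp_force: 0.6
```

>>> apply_moves(targets=[{"translation":[0,0,0.01],"twist":0,"hand":0},{"translation":[0,0,0],"twist":0,"hand":0}])

```text
time: 8.1
tool_pos: [0.3871, -0.0663, 0.1392]
tool_rot: [0.0, 0.99, 0.144, -0.0]
contact_force: [-3.7, 0.2, 5.1]
gripper_width: 0.002
grasp_force: 2.8
```

B is stiff (3.4 N more over 0.2 mm), so it is tight and C is the loose one. I'll retract and go over C's knob.

>>> apply_moves(targets=[{"translation":[0,0,-0.1],"twist":0,"hand":0},{"translation":[0,0,-0.4],"twist":0,"hand":0},{"translation":[-0.03,0.38,0],"twist":0,"hand":0},{"translation":[-0.03,0.38,0],"twist":0,"hand":0},{"translation":[-0.03,0.38,0],"twist":0,"hand":0},{"translation":[-0.02,0.38,0],"twist":0,"hand":0},{"translation":[0,0,0],"twist":0,"hand":0},{"translation":[0,0,0],"twist":0,"hand":0}])

```text
time: 8.9
tool_pos: [0.4199, -0.2155, 0.1884]
tool_rot: [-0.0, 0.99, 0.144, -0.0]
contact_force: [-0.2, 0.2, -0.7]
gripper_width: 0.001
grasp_force: 0.0
```

>>> apply_moves(targets=[{"translation":[0,0,0.2],"twist":0,"hand":0},{"translation":[0,0,0],"twist":0,"hand":0},{"translation":[0,0,0],"twist":0,"hand":0}])

```text
time: 9.2
tool_pos: [0.4196, -0.2138, 0.1681]
tool_rot: [-0.0, 0.989, 0.145, -0.0]
contact_force: [0.6, -0.0, 0.1]
gripper_width: 0.0
grasp_force: 0.0
```

```bash
python3 - <<'E'
from h import *
im=grab_frame("wrist");cv2.imwrite("pics/w5.png",im[:,:,::-1]);p=np.array(state()["tool_pos"]);print(p,rot().T@(np.array([.4203,-.2152,.135])-p))
E
```

```text
[ 0.42002446 -0.21424111  0.16879666] [-2.29575283e-05  9.90902984e-04  3.37968504e-02]
```

View pics/w5.png

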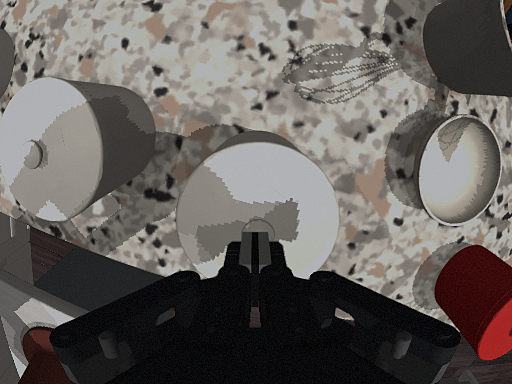

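The tips are in line over the knob, at (258,228). I'll press down.

>>> apply_moves(targets=[{"translation":[0,0.01,0.09],"twist":0,"hand":0},{"translation":[0,0,0.02],"twist":0,"hand":0},{"translation":[0,0,0.01],"twist":0,"hand":0},{"translation":[0,0,0],"twist":0,"hand":0}])

```text
time: 9.65
tool_pos: [0.4202, -0.2158, 0.1562]
tool_rot: [-0.0, 0.99, 0.144, -0.0]
contact_force: [-0.7, -1.1, 0.4]
gripper_width: 0.004
grasp_force: 0.0
```

>>> apply_moves(targets=[{"translation":[0,0,0.01],"twist":0,"hand":0},{"translation":[0,0,0.01],"twist":0,"hand":0},{"translation":[0,0,0],"twist":0,"hand":0}])

```text
time: 9.95
tool_pos: [0.4208, -0.2164, 0.1554]
tool_rot: [0.001, 0.99, 0.144, 0.001]
contact_force: [-0.5, -0.5, 4.4]
gripper_width: 0.001
grasp_force: 2.0
```

>>> apply_moves(targets=[{"translation":[0,0,0.01],"twist":0,"hand":0},{"translation":[0,0,0.01],"twist":0,"hand":0},{"translation":[0,0,0],"twist":0,"hand":0}])

```text
time: 10.25
tool_pos: [0.4211, -0.2166, 0.1539]
tool_rot: [0.001, 0.99, 0.144, 0.001]
contact_force: [-0.5, 0.6, 6.4]
gripper_width: -0.005
grasp_force: 3.2
```

>>> apply_moves(targets=[{"translation":[0,0,0.01],"twist":0,"hand":0},{"translation":[0,0,0.01],"twist":0,"hand":0},{"translation":[0,0,0],"twist":0,"hand":0}])

```text
time: 10.55
tool_pos: [0.4211, -0.2166, 0.152]
tool_rot: [0.001, 0.99, 0.144, 0.001]
contact_force: [0.0, -0.3, 5.8]
gripper_width: 0.002
grasp_force: 3.3
```

>>> apply_moves(targets=[{"translation":[0,0,0.01],"twist":0,"hand":0},{"translation":[0,0,0.01],"twist":0,"hand":0},{"translation":[0,0,0],"twist":0,"hand":0}])

```text
time: 10.85
tool_pos: [0.4206, -0.2162, 0.1501]
tool_rot: [0.0, 0.99, 0.144, 0.0]
contact_force: [-3.4, 2.8, 8.5]
gripper_width: -0.003
grasp_force: 4.6
```

>>> apply_moves(targets=[{"translation":[0,0,0.01],"twist":0,"hand":0},{"translation":[0,0,0],"twist":0,"hand":0}])

```text
time: 11.05
tool_pos: [0.4208, -0.2163, 0.1499]
tool_rot: [0.0, 0.99, 0.144, 0.0]
contact_force: [-4.9, 3.0, 14.0]
gripper_width: -0.0
grasp_force: 6.5
```

The force now rises sharply after about 5 mm of travel. I'll press a little more, then lift.

>>> apply_moves(targets=[{"translation":[0,0,0.01],"twist":0,"hand":0},{"translation":[0,0,0.01],"twist":0,"hand":0},{"translation":[0,0,0],"twist":0,"hand":0},{"translation":[0,0,0],"twist":0,"hand":0}])

```text
time: 11.45
tool_pos: [0.4209, -0.2164, 0.1496]
tool_rot: [0.0, 0.99, 0.145, 0.0]
contact_force: [-7.6, 5.8, 20.9]
gripper_width: 0.007
grasp_force: 10.4
```

>>> apply_moves(targets=[{"translation":[0,0,-0.05],"twist":0,"hand":0},{"translation":[0,0,-0.15],"twist":0,"hand":0},{"translation":[-0.4,0,0],"twist":0,"hand":0},{"translation":[0,0,0],"twist":0,"hand":0},{"translation":[0,0,0.2],"twist":0,"hand":0},{"translation":[0,0,0.08],"twist":0,"hand":0},{"translation":[0,0,0],"twist":0,"hand":0},{"translation":[0,0,0],"twist":0,"hand":0}])

```text
time: 12.25
tool_pos: [0.3821, -0.2272, 0.1374]
tool_rot: [-0.0, 0.99, 0.145, -0.0]
contact_force: [0.0, 0.2, -0.1]
gripper_width: -0.0
grasp_force: 0.0
```

At a height that gave 3.4 N before, there is now no contact. I'll press the edge to check that it no longer rocks.

>>> apply_moves(targets=[{"translation":[0,0,0.01],"twist":0,"hand":0},{"translation":[0,0,0.01],"twist":0,"hand":0},{"translation":[0,0,0],"twist":0,"hand":0}])

```text
time: 12.55
tool_pos: [0.3822, -0.2274, 0.1358]
tool_rot: [0.0, 0.99, 0.144, 0.0]
contact_force: [0.5, -0.2, 0.3]
gripper_width: -0.004
grasp_force: 0.5
```

>>> apply_moves(targets=[{"translation":[0,0,0.01],"twist":0,"hand":0},{"translation":[0,0,0],"twist":0,"hand":0}])

```text
time: 12.75
tool_pos: [0.3823, -0.2275, 0.1354]
tool_rot: [0.0, 0.99, 0.144, 0.0]
contact_force: [-2.1, 1.4, 5.2]
gripper_width: -0.001
grasp_force: 2.8
```

It is stiff now, about 5 mm lower than before: home. I'll retreat well clear.

>>> apply_moves(targets=[{"translation":[0,0,-0.1],"twist":0,"hand":0},{"translation":[0,0,-0.4],"twist":0,"hand":0},{"translation":[0,0,-0.45],"twist":0,"hand":0},{"translation":[0,0,-0.2],"twist":0,"hand":0},{"translation":[0,0,0],"twist":0,"hand":0},{"translation":[0,0,0],"twist":0,"hand":0},{"translation":[0,0,0],"twist":0,"hand":0}])

```text
time: 13.45
tool_pos: [0.3812, -0.2267, 0.2473]
tool_rot: [-0.001, 0.99, 0.144, -0.001]
contact_force: [-0.7, 0.2, -1.0]
gripper_width: -0.001
grasp_force: 0.0
```

```bash
python3 -c "
from plant import *
s=state();print(s['tool_pos'],s['contact_force'],s['joint_vel']);print(job_done())"
```

```text
[ 0.38116072 -0.22672314  0.24730684] [-0.67896072  0.19940183 -1.01337258] [-0.00018421  0.00717637  0.00718302 -0.0010227   0.0013517  -0.00141306]
the job is handed in; nothing more can be done
None
```

The loose lid, on the rightmost white canister (y ≈ -0.215 m), is pressed home: it went down about 5 mm and its edge no longer rocks; the middle lid tested tight by its edge, the left one was not tested, the arm finished clear, and the job is handed in at 13.5 s.

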